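# Strip the bracket off its stud

### The job

Take apart the stack under the blue wing nut, strictly in order: first put the blue wing nut on the green parts mat, then the brass spacer, then lay the aluminium angle bracket flat on the mat. Each part stays on the stud until the one before it is on the mat, and all three end up on the mat itself, not on top of one another. The wing nut is already unscrewed and just lifts off.

Things in the scene. Friction and masses are not known exactly. Their poses are not given: they have to be found in the camera images.
- wing_nut: Blue wing nut on top of the stud. Round closed hub 26 mm diameter, 32 mm high; two wings along its +x and -x, 58 mm across, 9 mm thick. Grip the hub across its y, between the wings, fingertips above its underside (the spacer below is wider). Origin: centre of underside; z up. Unscrewed: the stud reaches 11 mm into it, it lifts straight off. 40 g. The orange nut nearby is another job, fixed.
- spacer: Brass spacer sleeve under the blue wing nut, standing on the bracket: 34 mm outer diameter, 26 mm high, 13 mm bore, 60 g. Origin: centre of its underside, on the axis; z up. It must be lifted 37 mm to clear the stud.
- bracket: Aluminium angle bracket under the spacer, on a fixed 12 mm thick, 70 mm wide dark steel plate. Origin: stud hole centre at underside; z up. Flat leg 10 mm thick, 40 mm wide (y), x = -25 to 85 mm; flange at x = 77 to 85 stands 40 mm above the underside. Centre of mass x = 39 mm: grip there across y. Stud 10 mm diameter, its tip 47 mm above the seated underside: lift it that far. 150 g.
- parts_mat: Flat green mat with a thin white border line, fixed on the worktop, 240 mm (its x) by 160 mm (its y), 4 mm thick, no rim. Origin: centre of its underside, so its top is at z = +4 mm.
Things that resemble listed ones, but are neither listed nor needed, are in the scene too. Several things have the shape of the wing_nut; the one meant has the colours described above.

How it is judged:
By the outcome, as a careful person would: the job done as asked, in the order asked, and still so for the second after the job is handed in, with the robot touching nothing.
It also fails if it takes over 67 s, if anything falls off the work surface, if the arm or the gripper's body presses on something with over 40 N, if the wrist force passes 120 N, or if a joint passes its speed limit or range.

### The arm

A 6-joint arm with a two-finger parallel gripper is mounted at the origin on a cart in front of the work surface, level with it; the furniture and walls round the work are solid. World frame = base frame: x ahead of the robot, y to its left, z up, the work surface at z = 0. Lengths are in mm, angles in rad, forces in N, time in s.
With the tool pointing down it reaches from about 350 to 875 mm from the base axis. Payload 4.2 kg.
Tool frame: the origin (TCP) lies midway between the tips of the shut fingers; the grasp point (between the pads) lies 19 mm behind it (arm.grip_depth is the distance from the TCP to the grasp point, in mm); z points along the fingers, x is the direction in which the jaws open and shut, and the axes are right-handed (so a half turn about z gives the same grasp; the last joint's range is limited). The gripper opens to 85 mm and grips with 20 to 120 N. Pads are 22 mm wide; open, the fingers measure 114 mm over their backs; the gripper's body (76 mm by 85 mm) begins 54 mm behind the grasp point. The pads swing forward as they close: fully open they stand 13 mm farther back than shut.
Start: joints at [1.397, 0.385, 0.008, 0, -1.194, -0.259], TCP at [262.1, 567.365, 231.312] pointing down, gripper open.
Joint ranges: [-3.14, 3.14], [-1.21, 2.06], [-1.07, 1.41], [-3.16, 2.05], [-2.99, -0.16], [-3.1, 3.1]. Speed limits (rad/s): [2.79, 2.79, 3.14, 3.14, 3.14, 3.14].

### API

Orientations are given as a unit quaternion [x, y, z, w].
In Python, from bench import arm, eyes, find_in, silhouettes gives the robot as it stands. The module is installed in compiled form; this text tells all that it offers.
- The arm moves only by the tool play_rows, never from a script. Its arguments are lists of equal length, an entry for each row: "offset": the shift along the world's x, y, z in mm, a list of three; "turn": the turn about the world's z in rad. In form: {"offset": [[x, y, z], ...], "turn": [turn, ...]}. A call has 1 to 12 rows; each row shifts and turns the pose as measured when the row begins; what a row does not reach is not made up. A row lasts 1/10 s, in which the tool goes at most 50 mm and 8.59 degrees, less where a joint would pass 70% of its speed; a pose out of reach is approached as far as the arm can. A call is refused whole if a number of a shift passes 50 or a number of a turn 0.15, either way. A call with a gripper value outside its range is refused whole. "grip" is the gripper's target within -1 to 1 (fully open at 1, half-way at 0, shut at -1), set as the call begins (left out, the last holds). The fingers move at their own pace and stop on an object; the grip force is fixed at half the most. Time passes only in rows, so rows that do not move let the fingers close. It gives the time, the measured TCP pose, the force and the opening at its end, in the units of the state.
- arm.read_state(): the state, without advancing time (a new reading comes with each control period).
- eyes.get_image(name): name is "side" or "top" or "wrist"; returns (picture, depth): 420x560x3 uint8, red, green, blue; 420x560 float32, mm along the optical axis (not along the pixel's ray), 0 where there is no reading.
- eyes.camera_params(name): a dict with "camera_matrix" (3x3 intrinsics, pixels), "dist" ([k1, k2, p1, p2, k3] as OpenCV has them; the pictures are not rectified), "camera_from_world" (4x4, takes a point from world to camera coordinates). Camera axes: x right, y down, z forward; pixel columns grow to the right and rows downward; lengths in mm; the calibration is good to about 2 mm. A picture is of the moment at which its call begins: read the wrist's pose just before it. camera_params takes no time and is no camera call; for the wrist camera it gives the pose at the moment of the call.
- arm.job_done(): hands the job in, once; it reports no verdict.
Trained networks look in the newest picture that a camera, given by its name, has taken for a name from the list of things; names that differ only in an ending like _2 or _b are one class to them, and where a whole thing is asked for, a point or a joint stands for the part that bears it (a point fixed in the world has none). Each returns a list of dicts, best first, with "score" (0 to 1); they miss things now and then, are a little off and sometimes report something else, mostly with a low value. They report only what shows in the picture. A call takes as long as a camera call. They do not tell look-alikes from the thing itself.
- find_in(camera, query): "bbox" ([centre column, centre row, width, height] in pixels, round what is visible of it).
- silhouettes(camera, query): "mask" (420x560 bool, what is visible of it) and "bbox" ([centre column, centre row, width, height] in pixels, round what is visible of it).
The state is a dict: "clock": time; "joints": joint angles; "joint_vel": joint speeds; "joint_efforts": joint torques, N m; "position": TCP position; "ee_rot": TCP orientation; "contact_force": force on the tool from outside, world axes, zero at the start; "wrist_torque": the same for the moment, N m; "gripper_width": finger opening in mm.
Only numpy, scipy, OpenCV 4.12 (cv2) and the standard library are available. Lean on these libraries where they do the work, as an engineer would, in place of code of your own. Each camera call takes 0.05 s, during which the arm holds its last target. There are 200 camera calls.

## Working session

There is one attempt and no reset: what is moved stays moved. The work goes in short steps, Python scripts to look and compute and a tool call to move; the robot and the scene stay as the last step left them, time stands still between calls to the robot, and variables do not carry over. Pictures are saved under pics/ and viewed, on a budget of 10 in all, crops included, one or two more only if the job needs it, and the job is handed in when it is done.

Besides the shell and the picture viewer there is one more tool, called after ">>>" as a command line: name --pt "numbers of a row" for each row, then --argument value for the rest. play_rows: Moves the arm, as the interface text tells. Its arguments: {"type":"object","properties":{"offset":{"type":"array","items":{"type":"array","items":{"type":"number"}}},"turn":{"type":"array","items":{"type":"number"}},"grip":{"type":"number"}},"required":["offset","turn"]}

```bash
mkdir -p pics; cat > h.py <<'E'
import numpy as np, cv2
from bench import arm, eyes, find_in, silhouettes
def save(n,img,f): cv2.imwrite('pics/'+f,cv2.cvtColor(img,cv2.COLOR_RGB2BGR))
def world(cam,d,P=None):
    P=P or eyes.camera_params(cam); K=np.array(P['camera_matrix'],float); D=np.array(P['dist'],float)
    h,w=d.shape; u,v=np.meshgrid(np.arange(w),np.arange(h))
    n=cv2.undistortPoints(np.stack([u,v],-1).reshape(-1,1,2).astype(float),K,D).reshape(h,w,2)
    c=np.dstack([n*d[...,None],d]); T=np.linalg.inv(np.array(P['camera_from_world'],float))
    return c@T[:3,:3].T+T[:3,3]
E
python3 - <<'E'
from h import *
s=arm.read_state(); print(s)
ims=[]
for c in ['top','side']:
    im,d=eyes.get_image(c); W=world(c,d); np.savez('/tmp/'+c,im=im,d=d,W=W)
    ims.append(im)
    for q in ['wing_nut','spacer','bracket','parts_mat']:
        for r in silhouettes(c,q)[:4]:
            m=r['mask']&(d>0); p=W[m]
            if len(p): print(c,q,round(r['score'],2),np.round(r['bbox']),'mean',np.round(np.median(p,0)),'lo',np.round(np.percentile(p,3,0)),'hi',np.round(np.percentile(p,97,0)),im[m].mean(0).round())
    save(c,im,c+'0.png')
E
```

```text
{'clock': 0.0, 'joints': array([ 1.39660679e+00,  3.85579352e-01,  6.62912794e-03, -4.88287012e-04,
       -1.19401858e+00, -2.58588787e-01]), 'joint_vel': array([-0.00068521,  0.00104517, -0.00110992,  0.0022005 ,  0.00094413,
        0.00021991]), 'joint_efforts': array([-1.39019294e-04, -3.92286336e+01,  1.88395929e+01,  4.18619916e+00,
       -4.77646419e-03, -1.53355995e-06]), 'position': array([261.86824427, 566.84937389, 230.21071682]), 'ee_rot': array([-5.38721246e-01,  8.42483345e-01, -6.46259646e-04, -9.02081224e-04]), 'contact_force': array([-0.73895931, -0.68001549,  0.00546973]), 'wrist_torque': array([ 0.00663709, -0.03324386,  0.02921902]), 'gripper_width': 85.56354335975921}
top wing_nut 0.73 [366. 287.  26.  14.] mean [ 310. -300.   29.] lo [ 295. -322.   -1.] hi [ 325. -281.   33.] [200.  74.  69.]
top wing_nut 0.59 [278. 167.  14.  32.] mean [ 539. -126.   77.] lo [ 516. -137.   46.] hi [ 567. -114.   82.] [101. 136. 213.]
top wing_nut 0.16 [276. 157.  23.  58.] mean [ 596. -119.   22.] lo [ 518. -142.   18.] hi [ 623. -100.   52.] [221. 223. 228.]
top spacer 0.41 
[... 431 characters left out ...]
 lo [ 293. -330.    0.] hi [ 322. -271.   33.] [153.  33.  28.]
side wing_nut 0.75 [319. 196.  24.  19.] mean [ 536. -136.   71.] lo [ 514. -141.   52.] hi [ 564. -124.   81.] [ 28.  74. 144.]
side spacer 0.71 [319. 195.  18.  20.] mean [ 536. -136.   71.] lo [ 514. -141.   51.] hi [ 563. -122.   81.] [ 27.  75. 146.]
side spacer 0.69 [320. 209.  18.  15.] mean [ 534. -140.   38.] lo [ 524. -145.   23.] hi [ 554. -125.   49.] [131. 111.  63.]
side bracket 0.71 [332. 206.  61.  41.] mean [ 593. -131.   22.] lo [ 517. -149.    1.] hi [627. -70.  52.] [155. 161. 165.]
side parts_mat 0.6 [338. 281. 166.  90.] mean [ 491. -304.    4.] lo [ 385. -370.    3.] hi [ 610. -220.    6.] [ 33. 164.  88.]
```

```bash
python3 - <<'E'
from h import *
a=np.load('/tmp/top.npz');b=np.load('/tmp/side.npz')
A=cv2.resize(a['im'][80:340,200:460],(560,560),interpolation=cv2.INTER_CUBIC)
B=cv2.resize(b['im'][120:350,190:440],None,fx=0.93,fy=1)
B=b['im'][120:350,200:440]
C=np.zeros((560,800,3),np.uint8);C[:,:560]=A;C[:230,560:]=B
save('',C,'c0.png')
W=a['W'];im=a['im'].astype(int)
def rect(m,n):
    p=W[m][:,:2].astype(np.float32); print(n,len(p),cv2.minAreaRect(p))
near=(abs(W[...,0]-560)<90)&(abs(W[...,1]+120)<60)
blue=near&(W[...,2]>60)&(im[...,2]>im[...,0]+40); rect(blue,'blue'); p=W[blue]; print(p.mean(0))
rect(near&(abs(W[...,2]-22)<4)&(abs(im[...,0]-im[...,2])<25)&(im[...,0]>150),'br')
rect(near&(W[...,2]>48)&(abs(im[...,0]-im[...,2])<25),'flange')
g=(abs(W[...,2]-4)<6)&(im[...,1]>im[...,0]+40)&(im[...,1]>im[...,2]+30); rect(g,'mat')
E
```

```text
blue 211 ((540.569580078125, -125.59642028808594), (56.761207580566406, 23.34110450744629), 0.27350741624832153)
[ 539.38418797 -126.28993393   77.17089419]
br 585 ((574.9920654296875, -121.05618286132812), (119.23900604248047, 42.2062873840332), 9.032283782958984)
flange 95 ((573.3961181640625, -120.7364273071289), (105.8111572265625, 38.71702194213867), 6.1324615478515625)
mat 8285 ((500.1175842285156, -291.06964111328125), (160.0279541015625, 239.72434997558594), 86.4464111328125)
```

View pics/c0.png

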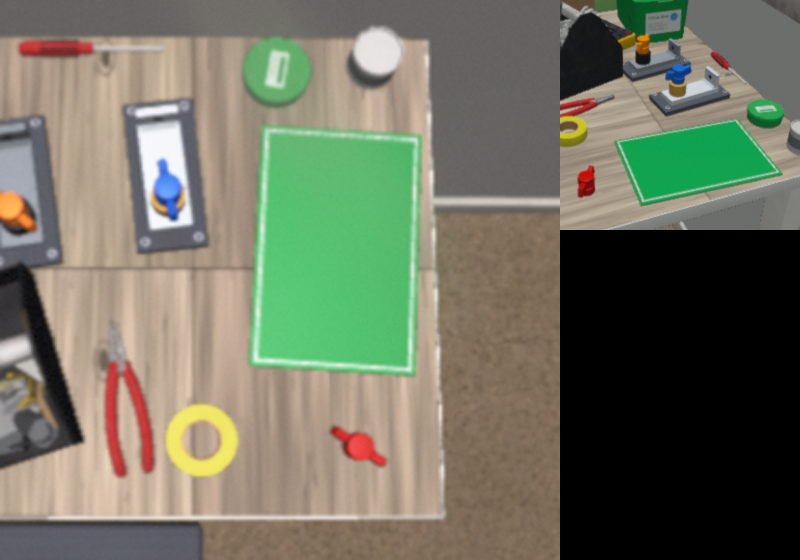

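The view shows the blue wing nut at crop (168,188) on the bracket, whose flange is on the far side. The mat at (335,250) is empty. Next I check obstacle heights along the transit.

```bash
python3 - <<'E'
from h import *
W=np.concatenate([np.load(f'/tmp/{c}.npz')['W'].reshape(-1,3) for c in('top','side')])
W=W[np.isfinite(W).all(1)]
for x in range(200,800,50):
    r=[]
    for y in range(-450,650,50):
        m=(W[:,0]>=x)&(W[:,0]<x+50)&(W[:,1]>=y)&(W[:,1]<y+50)
        r.append(int(np.percentile(W[m,2],99)) if m.sum()>5 else -1)
    print(x,r)
E
```

```text
200 [-1, 2, 2, 2, 2, 2, 2, 2, 2, 3, 1, 67, 85, 2, 2, 2, 1, 2, 331, 336, 2, 29]
250 [-1, 2, 31, 2, 2, 20, 20, 12, 71, 73, 74, 181, 205, 2, 2, 106, 135, 144, 141, 331, 325, 316]
300 [-1, 2, 33, 32, 2, 21, 904, 47, 193, 176, 159, 161, 166, 168, 2, 107, 142, 147, 152, 153, -1, 318]
350 [-1, 5, 6, 6, 5, 2, 11, 14, 167, 173, 162, 160, 85, 143, 3, 107, 148, 151, 153, 165, 146, -1]
400 [-1, 6, 6, 6, 6, 2, 3, 12, 162, 128, 132, 130, 78, 73, 33, 131, 137, 156, 250, 251, 251, 251]
450 [-1, 6, 6, 6, 6, 9, 13, 4, 97, 83, 71, 35, 44, 37, 36, 105, 133, 156, 254, 251, 315, 251]
500 [-1, 6, 6, 6, 7, 17, 81, 13, 77, 81, 11, 113, 115, 114, 112, 124, 190, 203, 255, 262, 316, 305]
550 [-1, 6, 6, 6, 6, 13, 79, 17, 18, 52, 13, 118, 119, 120, 119, 128, 204, 205, 255, 316, 314, 299]
600 [-1, 6, 6, 20, 24, 12, 53, 48, 13, 53, 14, 118, 120, 121, 120, 128, 204, 205, 295, 314, 312, -1]
650 [-1, 41, 44, 24, 25, 3, 9, 11, 17, 16, 3, 118, 120, 120, 119, 126, 202, 205, 304, 310, 311, 305]
700 [234, 234, 235, 234, 234, 234, 234, 234, 234, 234, 234, 234, 234, 234, 234, 234, 328, 324, 319, 313, 307, 301]
750 [247, 390, 424, 416, 412, 403, 394, 392, 384, 378, 371, 364, 343, 342, 337, 327, 329, -1, -1, -1, -1, -1]
```

>>> play_rows --pt "0 0 40" --pt "0 0 40" --pt "0 0 40" --pt "10 -40 0" --pt "20 -45 0" --pt "20 -45 0" --pt "20 -45 0" --pt "20 -45 0" --pt "20 -45 0" --pt "20 -45 0" --pt "20 -45 0" --pt "20 -45 0" --turn '[0,0,0,0,0,0.1,0.1,0.1,0.1,0.1,0.1,0]' --grip 1

```text
clock: 1.7
position: [430.2, 161.1, 355.3]
ee_rot: [0.775, -0.631, 0.001, -0.003]
contact_force: [0.4, 0.0, -0.2]
gripper_width: 85.6
```

>>> play_rows --pt "15 -45 0" --pt "15 -45 0" --pt "15 -45 0" --pt "15 -45 0" --pt "15 -45 -20" --pt "10 -40 -20" --pt "5 -20 -20" --pt "0 0 0" --pt "0 0 0" --turn '[0,0,0,0,0,0,0,0,0]'

```text
clock: 2.6
position: [521.5, -139.2, 297.3]
ee_rot: [0.773, -0.634, 0.004, -0.006]
contact_force: [-0.4, 0.2, 0.1]
gripper_width: 85.1
```

```bash
cat > look.py <<'E'
from h import *
import sys
n=sys.argv[1]
s=arm.read_state(); P=eyes.camera_params('wrist'); im,d=eyes.get_image('wrist'); W=world('wrist',d,P)
np.savez('/tmp/w'+n,im=im,d=d,W=W); save('',im,'w'+n+'.png')
q=s['ee_rot']; print(s['clock'],s['position'].round(1),'jaw',np.degrees(2*np.arctan2(q[1],q[0])).round(1)%180,s['contact_force'].round(1))
print('cam',np.linalg.inv(P['camera_from_world'])[:3,3].round())
i=im.astype(int); z=W[...,2]
def rect(m,n):
    m=cv2.morphologyEx(m.astype(np.uint8),cv2.MORPH_OPEN,np.ones((3,3))).astype(bool)
    p=W[m][:,:2].astype(np.float32)
    if len(p)>20:
        lo,hi=np.percentile(W[m],[1,99],0); r=cv2.minAreaRect(p); print(n,len(p),'mean',W[m].mean(0).round(1),np.round(r[0],1),np.round(r[1],1),round(r[2],2),'z',lo[2].round(1),hi[2].round(1))
near=(abs(W[...,0]-560)<95)&(abs(W[...,1]+120)<60)&(d>0)
rect(near&(z>60)&(i[...,2]>i[...,0]+40),'blue')
rect(near&(z>74)&(i[...,2]>i[...,0]+40),'bluetop')
rect(near&(z>35)&(i[...,0]>i[...,2]+25),'brass')
rect(near&(z>44)&(z<51)&(i[...,0]>i[...,2]+25),'brasstop')
rect(near&(z>16)&(z<28)&(abs(i[...,0]-i[...,2])<30)&(i[...,0]>140),'leg')
rect(near&(z>45)&(z<58)&(W[...,0]>580),'flange')
E
python3 look.py 1
```

```text
2.6 [ 521.5 -139.2  297.3] jaw 101.2 [-0.4  0.2  0.1]
cam [ 583. -127.  440.]
blue 538 mean [ 541.3 -127.1   77. ] [ 540.8 -127.2] [56.4 22.8] 10.89 z 65.6 80.2
bluetop 453 mean [ 540.4 -127.3   77.8] [ 540.  -127.3] [51.8 22.8] 11.25 z 74.4 80.2
brass 69 mean [ 549.4 -130.3   47.3] [ 549.  -125.8] [14.  31.2] 8.84 z 40.4 71.4
brasstop 56 mean [ 548.4 -129.8   46.5] [ 547.7 -126. ] [11.4 31.2] 8.84 z 44.8 49.3
leg 1583 mean [ 579.2 -122.7   21. ] [ 565.4 -124. ] [102.9  40.2] 7.4 z 18.9 25.6
flange 238 mean [ 620.4 -116.7   50.3] [ 620.6 -116.8] [ 8.3 39.7] 7.04 z 46.0 52.3
```

>>> play_rows --pt "19 12 -40" --pt "0 0 -45" --pt "0 0 -45" --pt "0 0 -40" --pt "0 0 -20" --pt "0 0 0" --pt "0 0 0" --turn '[0,0,0,0,0,0,0]'

```text
clock: 3.35
position: [546.9, -117.7, 114.1]
ee_rot: [0.778, -0.628, 0.014, -0.014]
contact_force: [-0.2, 0.3, 1.0]
gripper_width: 85.4
```

>>> play_rows --pt "-4 -5 -10" --pt "-2 -4 -10" --pt "0 0 -10" --pt "0 0 0" --turn '[0,0,0,0]'

```text
clock: 3.75
position: [543.8, -126.4, 87.4]
ee_rot: [0.778, -0.627, 0.018, -0.018]
contact_force: [0.3, -0.4, -0.3]
gripper_width: 85.7
```

```bash
python3 look.py 2
```

```text
3.75 [ 543.8 -126.4   87.4] jaw 102.2 [ 0.3 -0.4 -0.3]
cam [ 600. -113.  232.]
blue 2613 mean [ 543.1 -126.5   76.3] [ 541.1 -127.4] [25.1 54.7] 83.86 z 63.4 79.7
bluetop 2157 mean [ 541.4 -127.    77.5] [ 539.8 -127.3] [25.  51.6] 81.75 z 74.2 79.7
brass 476 mean [ 547.1 -125.5   45.6] [ 544.8 -126. ] [20.4 32.5] 14.15 z 35.5 48.2
brasstop 404 mean [ 546.4 -125.7   46.4] [ 544.6 -126.1] [20.  32.5] 14.18 z 44.4 48.0
leg 5514 mean [ 583.2 -121.3   21. ] [ 565.8 -124. ] [101.8  40.2] 7.43 z 19.2 25.9
flange 1031 mean [ 619.9 -116.9   50.4] [ 620.2 -117.1] [ 8.3 40. ] 7.37 z 45.9 52.1
```

>>> play_rows --pt "-2 0 -14" --pt "-1 -1 -14" --pt "0 0 -8" --pt "0 0 0" --turn '[0,0,0,0]'

```text
clock: 4.2
position: [543.3, -128.0, 52.9]
ee_rot: [0.778, -0.627, 0.021, -0.019]
contact_force: [-0.6, -0.7, -0.4]
gripper_width: 85.4
```

>>> play_rows --pt "-2 0 0" --pt "0 0 0" --pt "0 0 0" --pt "0 0 0" --pt "0 0 0" --pt "0 0 0" --pt "0 0 0" --pt "0 0 0" --turn '[0,0,0,0,0,0,0,0]' --grip -1

```text
clock: 5.0
position: [543.0, -127.9, 55.4]
ee_rot: [0.778, -0.627, 0.022, -0.021]
contact_force: [-1.0, 0.0, -0.2]
gripper_width: 24.0
```

>>> play_rows --pt "0 0 10" --pt "0 0 10" --pt "0 0 20" --pt "0 0 20" --pt "0 0 20" --pt "0 0 20" --pt "0 0 0" --turn '[0,0,0,0,0,0,0]'

```text
clock: 5.7
position: [542.8, -128.1, 163.9]
ee_rot: [0.778, -0.627, 0.024, -0.021]
contact_force: [0.3, 0.6, -0.2]
gripper_width: 23.8
```

```bash
python3 look.py 3; python3 -c "
from h import *
print(arm.read_state()['joints'].round(3), arm.read_state()['ee_rot'])
a=np.load('/tmp/w3.npz');save('',a['im'],'v3.png')"
```

```text
5.7 [ 542.8 -128.1  163.9] jaw 102.3 [ 0.3  0.6 -0.2]
cam [ 597. -114.  309.]
blue 4210 mean [ 543.9 -127.2  184. ] [ 541.5 -127.4] [54.2 25. ] 31.2 z 160.4 188.4
bluetop 4210 mean [ 543.9 -127.2  184. ] [ 541.5 -127.4] [54.2 25. ] 31.2 z 160.4 188.4
brass 676 mean [ 544.6 -125.3   46.5] [ 542.8 -125.2] [35.3 33. ] 39.15 z 37.2 48.3
brasstop 625 mean [ 543.8 -125.4   46.5] [ 542.1 -126.3] [27.2 32.8] 22.6 z 44.5 48.2
leg 3206 mean [ 579.9 -121.8   21. ] [ 565.5 -124.1] [102.4  40.1] 7.41 z 19.1 25.8
flange 491 mean [ 619.9 -117.2   50.4] [ 620.1 -117.2] [ 8.2 39.7] 7.51 z 45.9 52.1
[ 5.900e-02  3.030e-01 -3.030e-01 -1.000e-03 -9.040e-01  1.727e+00] [ 0.77832561 -0.62712684  0.0222771  -0.02061306]
```

View pics/w3.png

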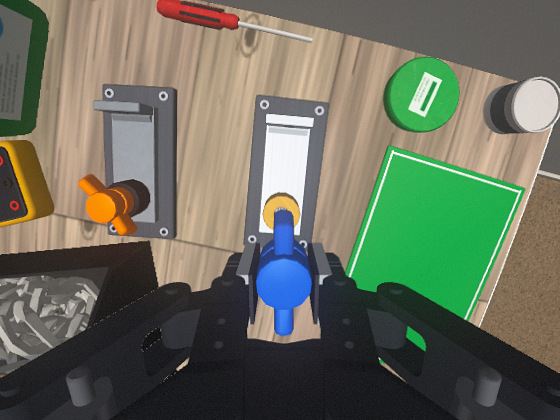

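The nut is held at (285,280) and the spacer is still on the stud at (282,210). Carrying the nut to the mat.

>>> play_rows --pt "0 -25 0" --pt "0 -40 0" --pt "0 -40 -10" --pt "0 -40 -20" --pt "0 -35 -30" --pt "0 -20 -30" --pt "0 0 -20" --pt "0 0 0" --pt "0 0 0" --turn '[0,0,0,0,0,0,0,0,0]'

```text
clock: 6.65
position: [536.3, -333.6, 42.5]
ee_rot: [0.779, -0.627, 0.018, -0.02]
contact_force: [0.0, -0.3, -1.2]
gripper_width: 23.9
```

>>> play_rows --pt "5 0 -12" --pt "5 0 -10" --pt "0 0 -6" --pt "0 0 -1" --pt "0 0 0" --turn '[0,0,0,0,0]'

```text
clock: 7.15
position: [549.8, -332.0, 14.5]
ee_rot: [0.78, -0.625, 0.02, -0.021]
contact_force: [0.3, -0.7, 0.2]
gripper_width: 24.1
```

>>> play_rows --pt "0 0 -2" --pt "0 0 -1" --pt "0 0 -1" --turn '[0,0,0]'

```text
clock: 7.45
position: [550.5, -332.0, 11.6]
ee_rot: [0.78, -0.625, 0.021, -0.021]
contact_force: [0.6, -0.0, -0.0]
gripper_width: 24.5
```

>>> play_rows --pt "0 0 -1" --pt "0 0 0" --pt "0 0 0" --pt "0 0 0" --pt "0 0 0" --turn '[0,0,0,0,0]' --grip 0.4

```text
clock: 7.95
position: [550.8, -332.4, 11.2]
ee_rot: [0.78, -0.625, 0.022, -0.022]
contact_force: [0.1, 0.1, 0.1]
gripper_width: 59.5
```

>>> play_rows --pt "0 0 15" --pt "0 0 30" --pt "0 0 40" --pt "0 20 30" --pt "0 40 10" --pt "0 45 0" --pt "0 45 0" --pt "0 35 0" --pt "0 15 0" --pt "0 0 0" --turn '[0,0,0,0,0,0,0,0,0,0]' --grip 1

```text
clock: 8.95
position: [551.7, -127.1, 153.8]
ee_rot: [0.779, -0.626, 0.029, -0.025]
contact_force: [1.0, -1.3, 0.1]
gripper_width: 85.0
```

```bash
cat >> look.py <<'E'
mat=(abs(W[...,0]-500)<130)&(W[...,1]<-205)&(W[...,1]>-375)&(d>0)
mb=mat&(z>8)&(z<60)
rect(mb&(i[...,2]>i[...,0]+40)&(i[...,2]>i[...,1]),'mat blue')
rect(mb&(i[...,0]>i[...,2]+25)&(i[...,0]>i[...,1]),'mat brass')
rect(mb&(abs(i[...,0]-i[...,2])<30)&(i[...,0]>140),'mat bracket')
rect(mat&(abs(z-4)<6)&(i[...,1]>i[...,0]+40)&(i[...,1]>i[...,2]+30),'mat')
E
python3 look.py 4
```

```text
8.95 [ 551.7 -127.1  153.8] jaw 102.5 [ 1.  -1.3  0.1]
cam [ 604. -113.  300.]
brass 1011 mean [ 541.1 -127.    46.2] [ 540.  -127.1] [32.8 32.4] 16.28 z 37.2 53.1
brasstop 935 mean [ 540.4 -127.2   46.5] [ 539.6 -127.2] [32.5 32.1] 13.18 z 44.5 48.1
leg 3344 mean [ 579.6 -122.    21. ] [ 565.2 -124.1] [102.5  40.1] 7.3 z 19.1 25.9
flange 516 mean [ 619.9 -117.1   50.4] [ 620.  -117.1] [ 8.2 39.8] 7.45 z 46.9 52.1
mat blue 1404 mean [ 549.3 -327.3   27.7] [ 548.3 -330.4] [56.2 25.6] 29.01 z 9.1 35.7
mat 16058 mean [ 543.  -278.8    2.5] [ 509.8 -292.8] [160.8 216.9] 86.5 z 0.9 4.2
```

View pics/w4.png

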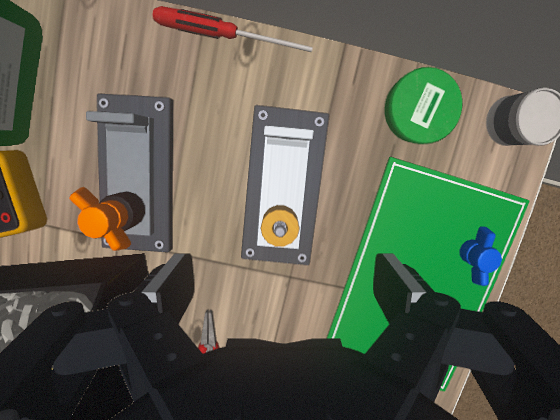

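The nut stands on the mat (482,257), and the bare spacer on the stud is at (280,227). Going down on the spacer.

>>> play_rows --pt "-6 0 -25" --pt "-4 0 -30" --pt "-2 0 -30" --pt "0 0 -15" --pt "0 0 0" --turn '[0,0,0,0,0]'

```text
clock: 9.5
position: [541.8, -132.5, 55.8]
ee_rot: [0.778, -0.627, 0.033, -0.028]
contact_force: [0.2, -0.2, -0.2]
gripper_width: 85.5
```

>>> play_rows --pt "0 3 -12" --pt "0 3 -12" --pt "0 0 -7" --pt "0 0 0" --turn '[0,0,0,0]'

```text
clock: 9.9
position: [544.4, -128.3, 25.8]
ee_rot: [0.777, -0.628, 0.036, -0.03]
contact_force: [-0.5, 0.0, -0.5]
gripper_width: 85.2
```

>>> play_rows --pt "-2 1 -2" --pt "-1 0 0" --pt "0 0 0" --turn '[0,0,0]'

```text
clock: 10.2
position: [542.3, -127.5, 25.1]
ee_rot: [0.777, -0.628, 0.037, -0.031]
contact_force: [0.5, 0.0, -1.2]
gripper_width: 85.2
```

>>> play_rows --pt "0 0 0" --pt "0 0 0" --pt "0 0 0" --pt "0 0 0" --pt "0 0 0" --pt "0 0 0" --pt "0 0 0" --turn '[0,0,0,0,0,0,0]' --grip -1

```text
clock: 10.9
position: [543.2, -127.5, 26.8]
ee_rot: [0.777, -0.628, 0.038, -0.031]
contact_force: [0.1, 0.2, 0.9]
gripper_width: 31.7
```

>>> play_rows --pt "0 0 12" --pt "0 0 15" --pt "0 0 15" --pt "0 0 15" --pt "0 0 15" --pt "0 0 15" --pt "0 0 10" --pt "0 0 0" --turn '[0,0,0,0,0,0,0,0]'

```text
clock: 11.7
position: [542.3, -127.6, 131.5]
ee_rot: [0.777, -0.628, 0.038, -0.031]
contact_force: [-0.0, -0.6, -0.8]
gripper_width: 31.6
```

```bash
python3 look.py 5
```

```text
11.7 [ 542.3 -127.6  131.5] jaw 102.1 [-0.  -0.6 -0.8]
cam [ 591. -114.  278.]
brass 4614 mean [ 541.2 -127.   148.1] [ 539.3 -127.5] [33.1 32. ] 11.67 z 128.4 152.6
leg 4715 mean [ 574.4 -122.5   20.9] [ 567.3 -123.9] [98.8 40.1] 7.33 z 19.1 25.7
flange 642 mean [ 619.8 -116.9   50.3] [ 620. -117.] [ 8.3 40.1] 7.76 z 45.8 52.0
mat blue 1678 mean [ 549.2 -327.1   27.5] [ 548.5 -330.4] [55.5 26.8] 32.83 z 8.9 35.6
mat 18107 mean [ 549.8 -286.6    2.6] [ 501.9 -293.1] [162.7 232.3] 86.68 z 1.0 4.1
```

>>> play_rows --pt "-15 -25 0" --pt "-20 -40 0" --pt "-20 -40 0" --pt "-20 -40 -10" --pt "-15 -35 -20" --pt "-10 -20 -20" --pt "0 -5 -15" --pt "0 0 0" --turn '[0,0,0,0,0,0,0,0]'

```text
clock: 12.55
position: [434.2, -337.4, 58.1]
ee_rot: [0.777, -0.627, 0.033, -0.03]
contact_force: [-0.4, 0.5, -0.9]
gripper_width: 31.9
```

>>> play_rows --pt "2 0 -12" --pt "2 0 -14" --pt "1 0 -12" --pt "0 0 -6" --pt "0 0 -2" --pt "0 0 0" --turn '[0,0,0,0,0,0]'

```text
clock: 13.15
position: [441.1, -335.1, 9.4]
ee_rot: [0.779, -0.626, 0.033, -0.03]
contact_force: [-1.1, 0.6, -0.4]
gripper_width: 31.6
```

>>> play_rows --pt "0 0 -1" --pt "0 0 0" --pt "0 0 0" --pt "0 0 0" --pt "0 0 0" --turn '[0,0,0,0,0]' --grip 0.4

```text
clock: 13.65
position: [442.8, -335.7, 10.7]
ee_rot: [0.779, -0.625, 0.036, -0.031]
contact_force: [-0.2, 0.2, 0.8]
gripper_width: 60.0
```

>>> play_rows --pt "0 0 15" --pt "0 0 25" --pt "0 0 35" --pt "15 20 30" --pt "20 40 10" --pt "25 40 0" --pt "25 40 0" --pt "25 35 0" --pt "20 20 0" --pt "5 5 0" --pt "0 0 0" --turn '[0,0,0,0,0,0,0,-0.03,-0.04,0,0]' --grip 1

```text
clock: 14.75
position: [580.9, -127.9, 133.2]
ee_rot: [0.754, -0.655, 0.039, -0.032]
contact_force: [-0.5, -0.5, 0.4]
gripper_width: 85.5
```

```bash
python3 look.py 6; python3 - <<'E'
from h import *
im,d=eyes.get_image('top'); a=np.load('/tmp/w6.npz')['im']
C=np.zeros((420,800,3),np.uint8); C[:,:560]=a; C[:240,560:]=im[120:360,220:460]; save('',C,'c6.png')
E
```

```text
14.75 [ 580.9 -127.9  133.2] jaw 98.1 [-0.5 -0.5  0.4]
cam [ 631. -118.  280.]
leg 4630 mean [ 568.5 -123.7   20.8] [ 564.5 -124.2] [100.   40.1] 7.63 z 19.1 25.5
flange 571 mean [ 620.  -116.9   50.5] [ 619.9 -117. ] [ 7.6 39.4] 7.91 z 48.1 52.3
mat blue 1434 mean [ 552.5 -326.3   27.3] [ 550.4 -329.2] [51.2 25.6] 33.03 z 8.7 35.7
mat brass 846 mean [ 439.1 -329.2   25. ] [ 436.5 -331.4] [34.1 25.5] 40.62 z 12.3 29.6
mat 13432 mean [ 556.8 -284.2    2.5] [ 498.6 -291.5] [159.9 239.1] 86.43 z 0.9 4.1
```

View pics/c6.png

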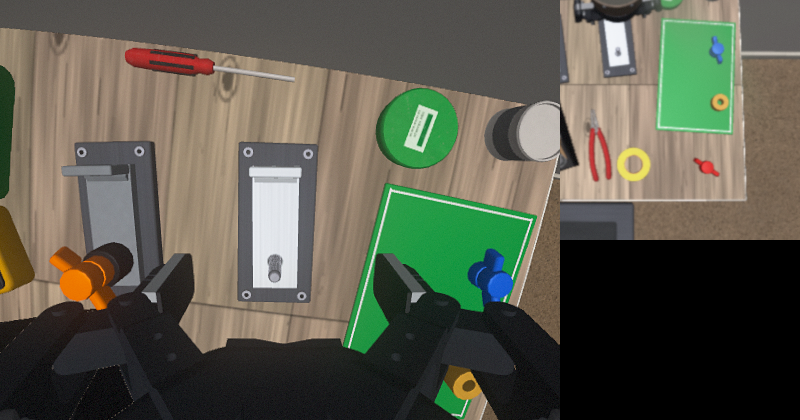

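The spacer is on the mat at (463,385), and the top view shows nut and spacer separate. The bracket is bare on its stud, at (275,235). Approaching its centre of mass.

>>> play_rows --pt "0 3 -20" --pt "0 3 -25" --pt "-2 2 -25" --pt "-2 0 -15" --pt "0 0 0" --turn '[0,0,0,0,0]'

```text
clock: 15.35
position: [571.6, -127.8, 47.2]
ee_rot: [0.751, -0.659, 0.039, -0.032]
contact_force: [0.2, 0.8, 0.5]
gripper_width: 85.1
```

>>> play_rows --pt "3 3 -10" --pt "3 2 -10" --pt "1 1 -8" --pt "0 0 -3" --pt "0 0 0" --turn '[0,0,0,0,0]'

```text
clock: 15.85
position: [580.2, -123.6, 16.2]
ee_rot: [0.75, -0.66, 0.041, -0.033]
contact_force: [0.7, -0.4, -0.6]
gripper_width: 85.5
```

>>> play_rows --pt "0 1 -3" --pt "0 0 -2" --pt "0 0 -1" --turn '[0,0,0]'

```text
clock: 16.15
position: [580.9, -122.3, 10.7]
ee_rot: [0.75, -0.66, 0.041, -0.034]
contact_force: [-0.4, 0.2, 0.1]
gripper_width: 85.3
```

>>> play_rows --pt "0 0 0" --pt "0 0 0" --pt "0 0 0" --pt "0 0 0" --pt "0 0 0" --pt "0 0 0" --turn '[0,0,0,0,0,0]' --grip -1

```text
clock: 16.75
position: [581.5, -122.0, 12.2]
ee_rot: [0.75, -0.659, 0.042, -0.035]
contact_force: [0.6, 0.9, 0.1]
gripper_width: 38.2
```

>>> play_rows --pt "0 0 8" --pt "0 0 12" --pt "0 0 12" --pt "0 0 12" --pt "0 0 12" --pt "0 0 12" --pt "0 0 12" --pt "0 0 10" --pt "0 0 0" --turn '[0,0,0,0,0,0,0,0,0]'

```text
clock: 17.65
position: [580.1, -122.2, 111.6]
ee_rot: [0.749, -0.66, 0.042, -0.035]
contact_force: [0.1, -0.4, -2.1]
gripper_width: 38.3
```

```bash
python3 look.py 7;  python3 - <<'E'
from h import *
im,d=eyes.get_image('side'); a=np.load('/tmp/w7.npz')['im']
C=np.zeros((420,800,3),np.uint8); C[:,:560]=a; C[:240,560:]=im[120:360,220:460]; save('',C,'c7.png')
E
```

```text
17.65 [ 580.1 -122.2  111.6] jaw 97.3 [ 0.1 -0.4 -2.1]
cam [ 629. -113.  259.]
mat blue 1882 mean [ 550.  -326.8   27.2] [ 547.7 -330.3] [25.9 57.3] 81.75 z 9.4 35.6
mat 15550 mean [ 562.8 -287.7    2.5] [ 514.7 -293.2] [161.1 206.6] 86.55 z 1.0 4.0
```

View pics/c7.png

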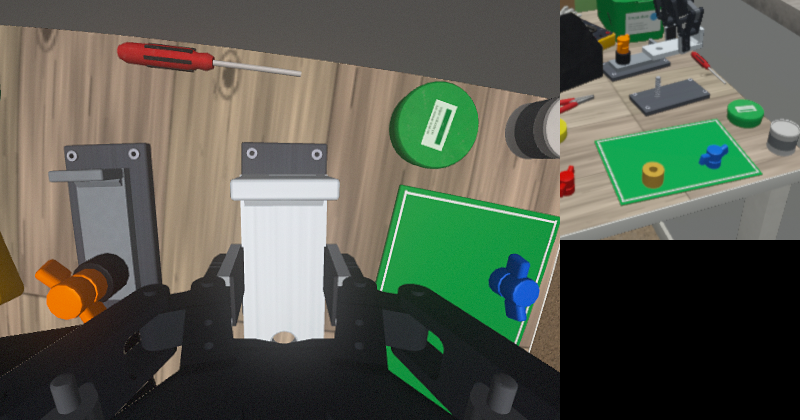

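The bracket is held level, clear of the stud (side view). Nut and spacer are on the mat with space between them. Carrying it over.

>>> play_rows --pt "-10 -18 0" --pt "-16 -28 0" --pt "-16 -30 0" --pt "-14 -26 -5" --pt "-8 -16 -15" --pt "-2 -6 -15" --pt "0 0 -10" --pt "0 0 0" --turn '[0,0,0,0,0,0,0,0]'

```text
clock: 18.55
position: [506.2, -248.7, 57.4]
ee_rot: [0.75, -0.66, 0.036, -0.031]
contact_force: [0.2, 0.2, -2.0]
gripper_width: 38.0
```

>>> play_rows --pt "1 -1 -12" --pt "1 -1 -14" --pt "1 0 -12" --pt "0 0 -6" --pt "0 0 -2" --pt "0 0 0" --turn '[0,0,0,0,0,0]'

```text
clock: 19.15
position: [511.9, -248.6, 8.6]
ee_rot: [0.751, -0.658, 0.037, -0.032]
contact_force: [0.6, 0.8, -1.6]
gripper_width: 38.4
```

>>> play_rows --pt "0 0 -2" --pt "0 0 -2" --pt "0 0 -1" --pt "0 0 -1" --turn '[0,0,0,0]'

```text
clock: 19.55
position: [513.2, -248.7, 3.9]
ee_rot: [0.751, -0.658, 0.038, -0.032]
contact_force: [-2.2, 1.6, 3.4]
gripper_width: 38.0
```

Contact (+5 N). Release and retreat.

>>> play_rows --pt "0 0 0" --pt "0 0 0" --pt "0 0 0" --pt "0 0 0" --pt "0 0 0" --turn '[0,0,0,0,0]' --grip 0.45

```text
clock: 20.05
position: [514.9, -249.3, 5.7]
ee_rot: [0.752, -0.658, 0.04, -0.033]
contact_force: [-0.7, 0.5, -0.6]
gripper_width: 62.1
```

>>> play_rows --pt "0 0 10" --pt "0 0 20" --pt "0 0 30" --pt "0 0 40" --pt "-10 0 40" --pt "-20 0 40" --pt "-20 0 30" --pt "-10 10 0" --pt "0 0 0" --pt "0 0 0" --turn '[0,0,0,0,0,0,0,0,0,0]'

```text
clock: 21.05
position: [450.9, -239.0, 229.5]
ee_rot: [0.752, -0.657, 0.043, -0.034]
contact_force: [0.3, -0.1, -0.3]
gripper_width: 61.7
```

```bash
python3 look.py 8;  python3 - <<'E'
from h import *
im,d=eyes.get_image('side'); a=np.load('/tmp/w8.npz')['im']
C=np.zeros((420,800,3),np.uint8); C[:,:560]=a; C[:240,560:]=im[120:360,220:460]; save('',C,'c8.png')
E
```

```text
21.05 [ 450.9 -239.   229.5] jaw 97.7 [ 0.3 -0.1 -0.3]
cam [ 499. -229.  377.]
mat blue 809 mean [ 546.6 -329.3   30.5] [ 546.4 -330.8] [25.4 55. ] 82.53 z 10.1 36.2
mat brass 622 mean [ 439.5 -333.    25.8] [ 438.9 -334.4] [32.  31.4] 87.76 z 9.2 30.1
mat bracket 3092 mean [ 504.4 -249.3   15.7] [ 501.2 -249.6] [110.5  39.5] 8.32 z 10.9 43.6
mat 18123 mean [ 505.  -292.2    2.7] [ 498.4 -292.3] [160.6 241.3] 86.6 z 0.8 4.5
```

View pics/c8.png

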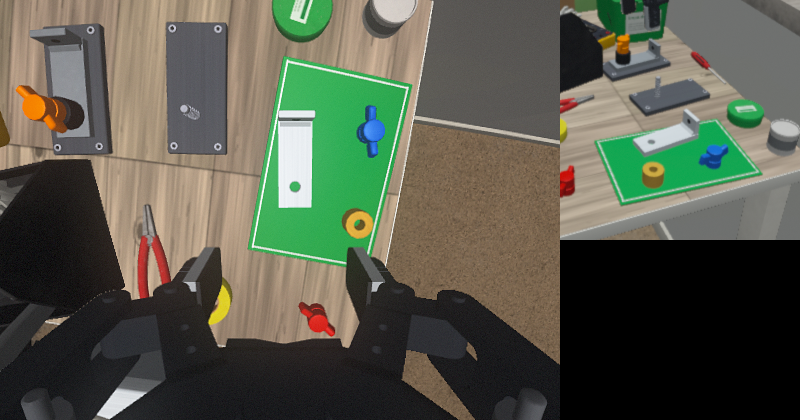

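```bash
python3 -c "
from bench import arm
print(arm.job_done())"
```

```text
the job is handed in; nothing more can be done
None
```

The stack is apart and all three parts are on the green mat, moved in the order asked: blue wing nut, brass spacer, aluminium bracket. I handed the job in at about 21 s of the 67 s allowed.

| Part | Position on mat (x, y in mm) | State in the last pictures (wrist and side) |
|---|---|---|
| Wing nut | (547, −330) | Standing upright |
| Spacer | (439, −334) | Standing upright |
| Bracket | centre (501, −250) | Flat, about 6 mm inside the nearest mat edge |

- **Last checks:** None of the parts touches another, the stud is bare, and the gripper was clear about 230 mm above the surface. Contact forces stayed low: about 5 N when the bracket touched down, less elsewhere.
- **Tool tilt:** The tool gradually tilted to about 6° forward during the downward moves, and the moves could not correct that. It leaned in the plane of the finger pads, and the parts still came to rest flat.

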